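# Nest the matching footed tumblers on the coaster

## Robot

A 6-joint arm with a two-finger parallel gripper is mounted at the origin on the work surface. World frame = base frame: x ahead of the robot, y to its left, z up, the work surface at z = 0. Lengths are in m, angles in rad, forces in N, time in s.
With the tool pointing down it reaches from about 0.35 to 0.975 m from the base axis. Payload 4.9 kg.
Tool frame: the origin (TCP) lies at the very end of the fingers, on their centre line; the grasp point (between the pads) lies 19 mm behind it (grasp_offset is the distance from the TCP to the grasp point, in m); x points along the fingers, y is the direction in which the jaws open and shut, and the axes are right-handed (so a half turn about x gives the same grasp; the last joint's range is limited). The gripper opens to 85 mm and grips with 20 to 120 N. Pads are 22 mm wide; open, the fingers measure 114 mm over their backs; the gripper's body (76 mm by 85 mm) begins 54 mm behind the grasp point. The pads swing forward as they close: fully open they stand 13 mm farther back than shut.
Start: joints at [-1.337, 0.053, 1.613, -0, 1.476, -0.119], TCP at [0.216, -0.586, 0.231] pointing down, gripper open.
Joint ranges: [-3.01, 3.01], [-1.01, 2.22], [0.06, 2.58], [-1.02, 4.17], [0.09, 2.62], [-3.14, 3.14]. Speed limits (rad/s): [2.57, 2.57, 3.14, 3.14, 3.14, 3.14].

## Interface

Orientations are given as a rotation vector (axis times angle).
In Python, from station import get_obs, get_image, camera_model, finish_job, grasp_offset gives the robot as it stands.
- The arm moves only by the shell command python3 -m crank 'ROWS' [OPENING] [FORCE]. ROWS is JSON, a list that holds one entry, the list of rows, each a list of 4 numbers: the shift along the world's x, y, z in m, then the turn about the world's z in degrees. In form: [[[dx, dy, dz, turn], ...]]. A call has 1 to 5 rows; each row is the pose to reach, as a shift and turn from the pose commanded when the call began; what a row does not reach only later rows make up. A row lasts 1/12 s, in which the tool goes at most 41.7 mm and 7.16 degrees, less where a joint would pass 70% of its speed; a pose out of reach is approached as far as the arm can. A call with a gripper value outside its range is refused whole. OPENING is the opening, from 0 (shut) to 1 (fully open), set as the call begins (- or left out, the last holds). The fingers move at their own pace and stop on an object; FORCE is the grip in N (left out, the last holds). Time passes only in rows, so rows that repeat a pose let the fingers close. It gives the time, the measured TCP pose, the force and the opening at its end, in the units of the state.
- get_obs(): the state, without advancing time (a new reading comes with each control period).
- get_image(name): name is "side" or "top" or "wrist"; returns (picture, depth): 480x640x3 uint8, red, green, blue; 480x640 float32, m along the optical axis (not along the pixel's ray), 0 where there is no reading.
- camera_model(name): a dict with "fx", "fy", "cx", "cy" (pixels), "xyz" and "attitude" of the camera in the world. Camera axes: x right, y down, z forward; pixel columns grow to the right and rows downward; lengths in m; the calibration is good to about 2 mm. The wrist camera is an equidistant fisheye: a pixel r from the principal point sees the ray r / f radians off the axis. A picture is of the moment at which its call begins: read the wrist's pose just before it. camera_model takes no time and is no camera call; for the wrist camera it gives the pose at the moment of the call.
- finish_job(): hands the job in, once; it reports no verdict.
The state is a dict: "t": time; "q": joint angles; "dq": joint speeds; "effort": joint torques, N m; "tool_pos": TCP position; "tool_rot": TCP orientation; "contact_force": force on the tool from outside, world axes, zero at the start; "wrist_torque": the same for the moment, N m; "opening": finger opening in m.
Only numpy, scipy, OpenCV 4.12 (cv2) and the standard library are available. Lean on these libraries where they do the work, as an engineer would, in place of code of your own. Each camera call takes 0.05 s, during which the arm holds its last target.

## Task

Stack the two tumblers that nest, the green and the amber one with the narrow foot under a wider bowl, on the round cork coaster: one standing upright and centred so that no part of it overhangs the coaster's edge, the other upright in its mouth and fully home, in either order. They are glass, so set them down gently rather than dropping them, and let go. The straight and the square tumbler do not nest: leave both standing where they are.

Things in the scene. Friction and masses are not known exactly. Their poses are not given: they have to be found in the camera images.
- footed_green: Loose footed tumbler, green glass, 0.17-0.34 kg, upright on the trolley. Solid round foot d 50 mm, 38 high (lower edge rounded 4); above it, 38 to 86 mm, a straight open bowl d 64 outside, 58 inside, 44 deep. Another's foot enters the bowl with 4 mm play until its flat shoulder (at 38) rests on this rim: its origin is then 48 mm above. Origin: centre of underside; z along its axis to the mouth.
- footed_amber: Footed stacking tumbler of tinted amber glass, same shape, size, mass range and axes as footed_green. It starts loose in the sloping cradle, its axis leaning 0.5 rad (29 degrees) from vertical with the mouth towards the cradle's front. Origin: centre of the underside; z runs along the tumbler's axis to its mouth.
- coaster: Round cork coaster 90 mm in diameter and 8 mm thick, fixed to the trolley top. Origin: centre of its underside, z up (its top is at z = 8 mm).
- cradle: Fixed sloping cradle: wooden base 125 x 75 x 6 mm, tilted 60 x 60 mm rest plate, and two 8 mm steel rails 28 mm apart under the reclining tumbler, up to 68 mm along it; the bowl's flanks (cradle +y and -y) are free. Origin on the trolley top, 36 mm below the centre of the rest plate's upper face, where the tumbler's underside starts; -x is its front, to which the mouth leans; z up.
- straight_green: Bystander: straight-sided round tumbler of the same green glass, 64 mm in diameter all the way down, 84 mm high, loose, too wide to nest. Origin: centre of the underside, z up.
- square_amber: Bystander: square tumbler of the same amber glass, 60 x 60 mm and 80 mm high, loose, does not nest. Origin: centre of the underside, z up, x and y square to its sides.
There are look-alikes about, which are no part of the job. What is shaped like the footed_green but blue or pink is not meant.

How it is judged:
By the outcome, as a careful person would: the job done as asked, in the order asked, and still so for the second after the job is handed in, with the robot touching nothing.
It also fails if it takes over 61 s, if anything falls off the work surface, if the arm or the gripper's body presses on something with over 40 N, if the wrist force passes 120 N, or if a joint passes its speed limit or range.

## Working session

There is one attempt and no reset: what is moved stays moved. The work goes in short steps, Python scripts to look and compute and a shell command to move; the robot and the scene stay as the last step left them, time stands still between calls to the robot, and variables do not carry over. Pictures are saved under pics/ and viewed, and the job is handed in when it is done.

```bash
ls; mkdir -p pics; python3 - <<'E'
from station import *
import cv2
o=get_obs();print({k:np.round(v,3).tolist() if 0 else v for k,v in o.items()}) if 0 else print(o)
for n in ["side","top","wrist"]:
    print(n,camera_model(n))
    im,d=get_image(n);cv2.imwrite(f"pics/{n}0.png",im[:,:,::-1])
    import numpy as np;np.savez(f"pics/{n}0.npz",im=im,d=d)
print(grasp_offset)
E
```

```text
pics
{'t': 0.0, 'q': array([-1.33700519e+00,  5.33487338e-02,  1.61427288e+00, -1.20301363e-05,
        1.47600861e+00, -1.19011303e-01]), 'dq': array([ 0.00035446,  0.00070309, -0.0006348 , -0.00061919,  0.00087062,
       -0.00054194]), 'effort': array([-8.74865127e-04, -3.93673074e+01, -3.70179605e+01, -1.27654339e-04,
        7.01777419e-03,  1.05263015e-05]), 'tool_pos': array([ 0.21580234, -0.58590433,  0.23008067]), 'tool_rot': array([ 2.03014126,  0.36400254, -2.03040694]), 'contact_force': array([-0.41460944,  0.78075606, -0.06329129]), 'wrist_torque': array([-0.04579241,  0.00740181, -0.00640136]), 'opening': 0.0855119213719843}
side {'fx': 436.9267609404815, 'fy': 436.9267609404815, 'cx': 324.5456984085849, 'cy': 233.622037612306, 'xyz': array([0.29185715, 0.58561786, 0.48467466]), 'attitude': array([-0.62471723,  2.53771376, -1.34675066])}
top {'fx': 620.0555144915102, 'fy': 620.0555144915102, 'cx': 331.9349223029368, 'cy': 238.89205267225216, 'xyz': array([ 0.48728704, -0.00767222,  1.14438138]), 'attitude': array([-2.21177207,  2.17776319, -0.0668046 ])}
wrist {'fx': 371.64829954431775, 'fy': 371.64829954431775, 'cx': 319.65444122754116, 'cy': 236.43300700711296, 'xyz': array([ 0.28962464, -0.55910351,  0.37293735]), 'attitude': array([ 2.35804681, -1.64338558, -0.26026209])}
0.0187
```

View pics/side0.png

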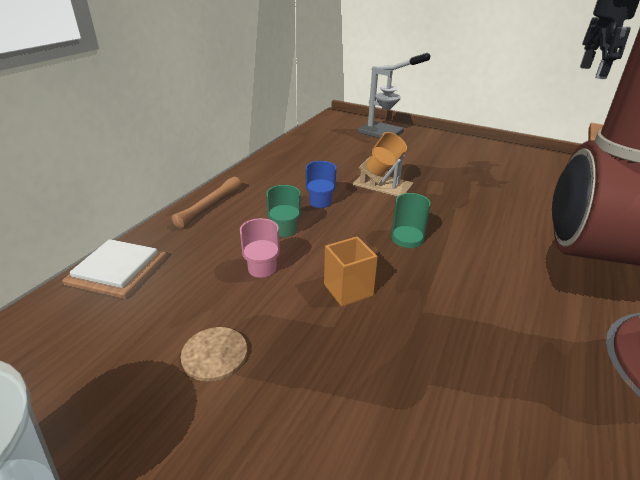

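View pics/top0.png

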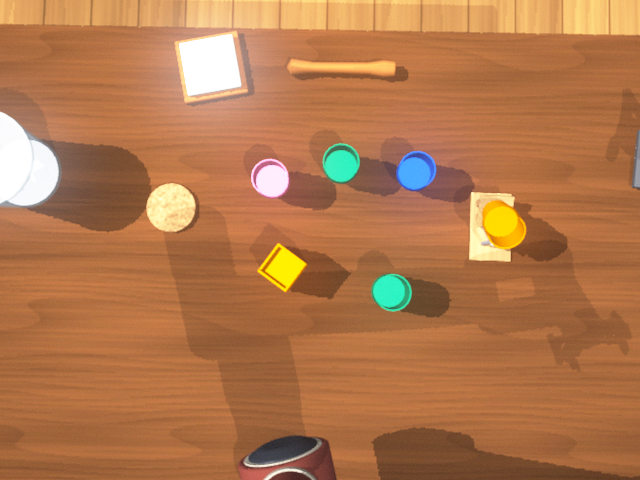

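View pics/wrist0.png

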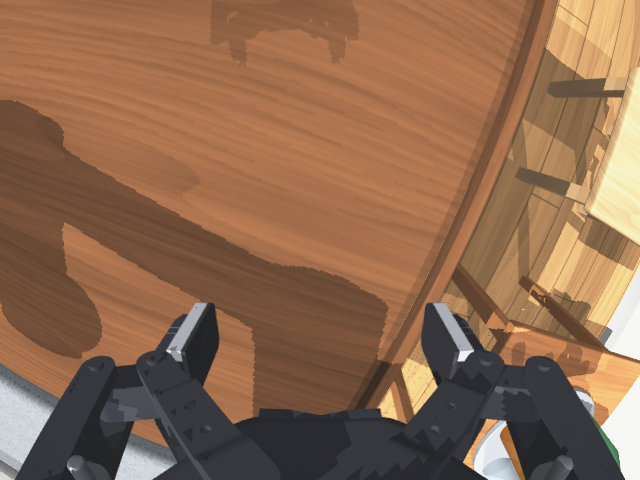

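The top view shows the footed green at (341,163), the straight green at (392,293), the coaster at (171,208), and the amber in the cradle at (503,224) with its mouth towards the robot. In the side view the footed green is at (284,210) and the coaster at (214,353). Next I'll measure them.

```bash
cat > h.py <<'E'
import numpy as np, cv2
from scipy.spatial.transform import Rotation as R
from station import *
def cloud(cm,d):
    v,u=np.mgrid[0:480,0:640]
    P=np.stack([(u-cm['cx'])/cm['fx']*d,(v-cm['cy'])/cm['fy']*d,d],-1)
    return P@R.from_rotvec(cm['attitude']).as_matrix().T+cm['xyz']
def rays(cm,uv,z):
    uv=np.asarray(uv,float)
    D=np.c_[(uv[:,0]-cm['cx'])/cm['fx'],(uv[:,1]-cm['cy'])/cm['fy'],np.ones(len(uv))]@R.from_rotvec(cm['attitude']).as_matrix().T
    s=(z-cm['xyz'][2])/D[:,2]
    return cm['xyz']+s[:,None]*D
def circ(p):
    A=np.c_[2*p[:,:2],np.ones(len(p))];b=(p[:,:2]**2).sum(1)
    s=np.linalg.lstsq(A,b,rcond=None)[0];return s[0],s[1],np.sqrt(s[2]+s[0]**2+s[1]**2)
E
python3 - <<'E'
from h import *
np.set_printoptions(precision=4,suppress=True)
print(R.from_rotvec(get_obs()['tool_rot']).as_matrix())
for n in ['top','side']:
    f=np.load(f'pics/{n}0.npz');im,d=f['im'],f['d'];cm=camera_model(n);P=cloud(cm,d)
    boxes={'top':dict(green=(310,130,370,195),straight=(365,265,420,320),coaster=(140,178,202,238),amber=(475,190,530,255),table=(420,350,480,420)),
     'side':dict(green=(262,180,304,240),straight=(388,190,432,250),coaster=(175,320,252,385),amber=(360,128,410,180),table=(350,380,420,440))}[n]
    hsv=cv2.cvtColor(im,cv2.COLOR_RGB2HSV)
    for k,(a,b,c,e) in boxes.items():
        sub=hsv[b:e,a:c];p=P[b:e,a:c];dd=d[b:e,a:c]
        if k in('green','straight'): m=(sub[...,0]>60)&(sub[...,0]<95)&(sub[...,1]>100)
        elif k=='amber': m=(sub[...,0]<25)&(sub[...,1]>(225 if n=='top' else 180))
        else: m=np.ones(sub.shape[:2],bool)
        m&=dd>0
        q=p[m];print(n,k,m.sum(),'z pct',np.percentile(q[:,2],[1,5,25,50,75,95,99]))
        if k in('green','straight'):
            r=q[q[:,2]>np.percentile(q[:,2],99)-.008];print('  rim circ',circ(r),r[:,:2].min(0),r[:,:2].max(0))
        if k=='coaster':
            r=q[(q[:,2]>.005)&(q[:,2]<.02)]; print('  ',r[:,:2].min(0),r[:,:2].max(0),np.median(r,0))
E
```

```text
[[-0.0004  0.3455 -0.9384]
 [ 0.0016 -0.9384 -0.3455]
 [-1.     -0.0016 -0.0002]]
top green 1067 z pct [0.0352 0.0388 0.0413 0.0434 0.0697 0.0869 0.0884]
  rim circ (np.float64(0.6814559327089915), np.float64(-0.024356782713303105), np.float64(0.0300892797841588)) [ 0.6504 -0.0548] [0.7133 0.0058]
top straight 1172 z pct [-0.0015  0.0063  0.0095  0.0118  0.0589  0.0851  0.0867]
  rim circ (np.float64(0.458739306216636), np.float64(-0.11556978708102245), np.float64(0.030178358744016708)) [ 0.4274 -0.1465] [ 0.489  -0.0848]
top coaster 3708 z pct [-0.0049 -0.0035 -0.0005  0.0034  0.0074  0.0103  0.0117]
   [0.5508 0.2301] [0.6543 0.3362] [0.606  0.2852 0.0078]
top amber 787 z pct [-0.0006  0.0541  0.0728  0.0868  0.0969  0.1153  0.1241]
top table 4182 z pct [-0.0046 -0.0032 -0.001   0.0004  0.0018  0.0039  0.0053]
side green 1124 z pct [0.009  0.0213 0.0513 0.065  0.0767 0.0847 0.0862]
  rim circ (np.float64(0.6804919815828483), np.float64(-0.021780879250090424), np.float64(0.03022445100216249)) [ 0.6485 -0.0535] [0.7116 0.0094]
side straight 1583 z pct [0.0023 0.0068 0.0294 0.0558 0.0
[... 294 characters left out ...]
2915 0.0077]Traceback (most recent call last):
  File "<stdin>", line 15, in <module>
    return _quantile_unchecked(
        a, q, axis, out, overwrite_input, method, keepdims, weights)
    return _ureduce(a,
                    func=_quantile_ureduce_func,
    ...<5 lines>...
                    overwrite_input=overwrite_input,
                    method=method)
    r = func(a, **kwargs)
    result = _quantile(arr,
                       quantiles=q,
    ...<2 lines>...
                       out=out,
                       weights=wgt)
    slices_having_nans = np.isnan(arr[-1, ...])
                                  ~~~^^^^^^^^^
IndexError: index -1 is out of bounds for axis 0 with size 0
```

```bash
python3 - <<'E'
from h import *
np.set_printoptions(precision=4,suppress=True)
# coaster
for n,b in [('top',(130,165,215,250)),('side',(165,310,262,395))]:
    f=np.load(f'pics/{n}0.npz');im,d=f['im'],f['d'];cm=camera_model(n);P=cloud(cm,d)
    sub=im[b[1]:b[3],b[0]:b[2]].astype(int)
    print(n,'centre px',sub[40,40],'corner',sub[3,3])
    lum=sub.sum(2).astype(np.float32); m=(cv2.GaussianBlur(lum,(5,5),0)>(lum[30:50,30:50].mean()+np.percentile(lum,15))/2).astype(np.uint8)
    c=max(cv2.findContours(m,cv2.RETR_EXTERNAL,cv2.CHAIN_APPROX_NONE)[0],key=cv2.contourArea)
    c=cv2.convexHull(c)[:,0]+[b[0],b[1]]
    p=rays(cm,c,.008); print(n,'coaster',circ(p))
f=np.load('pics/top0.npz');im,d=f['im'],f['d'];cm=camera_model('top');P=cloud(cm,d)
big=cv2.resize(im[175:275,455:545],None,fx=6,fy=6,interpolation=cv2.INTER_CUBIC);cv2.imwrite('pics/cr_top.png',big[:,:,::-1])
f=np.load('pics/side0.npz');im=f['im']
big=cv2.resize(im[115:205,340:425],None,fx=6,fy=6,interpolation=cv2.INTER_CUBIC);cv2.imwrite('pics/cr_side.png',big[:,:,::-1])
E
```

```text
top centre px [254 227 155] corner [124  81  46]
top coaster (np.float64(0.6056472333742466), np.float64(0.2862308238773546), np.float64(0.04492608987825921))
side centre px [194 163 128] corner [106  77  56]
side coaster (np.float64(0.6048039239314118), np.float64(0.2899357115118646), np.float64(0.04492660488168366))
```

View pics/cr_top.png

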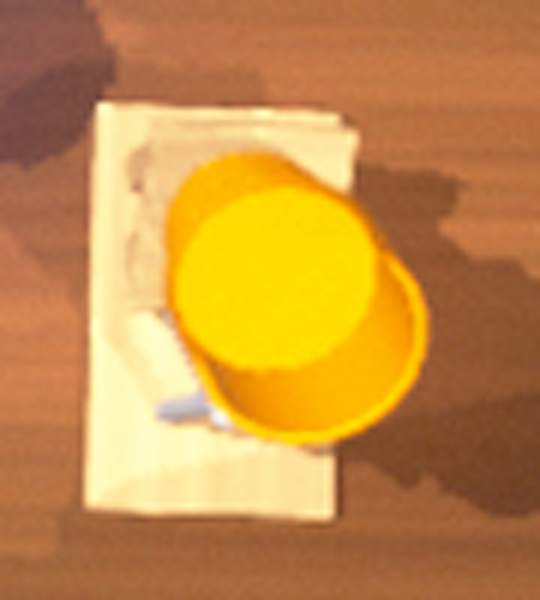

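View pics/cr_side.png

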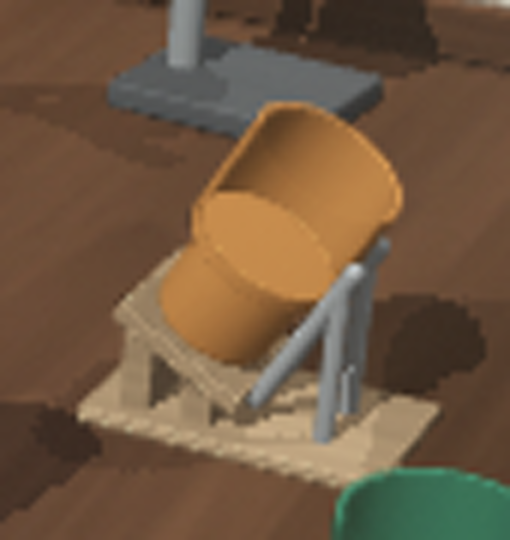

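```bash
python3 - <<'E'
from h import *
np.set_printoptions(precision=4,suppress=True)
f=np.load('pics/top0.npz');im,d=f['im'],f['d'];cm=camera_model('top');P=cloud(cm,d)
uv=np.array([[97,102],[87,508],[333,518],[357,130]])/6+[455,175]
p=rays(cm,uv,.006);print(p); e=p[0]-p[1];print('yaw',np.degrees(np.arctan2(e[1],e[0])),np.linalg.norm(e),np.linalg.norm(p[2]-p[1]))
yaw=np.arctan2(e[1],e[0])
print('base centre top', p[1]+.5*e+0.5*(p[2]-p[1]))
def plane(n,P,m):
    q=P[m];c=np.median(q,0)
    for _ in range(4):
        w=q-q.mean(0) ;u,s,vt=np.linalg.svd(w,full_matrices=False);r=w@vt[2];q=q[abs(r)<2.0*np.std(r)+1e-6]
    nn=vt[2]*np.sign(vt[2][2]);print(n,'plane c',q.mean(0),'n',nn,'tilt',np.arccos(nn[2]),'az',np.degrees(np.arctan2(nn[1],nn[0])),np.std(r),len(q))
m=np.zeros((480,640),np.uint8);cv2.ellipse(m,((501.3,221.3),(29,26),0),1,-1);plane('top',P,(m>0)&(d>0))
ctop=P[221,501];print(ctop)
f=np.load('pics/side0.npz');im,d=f['im'],f['d'];cm=camera_model('side');P=cloud(cm,d)
m=np.zeros((480,640),np.uint8);cv2.ellipse(m,((265/6+340,247/6+115),(23,12),35),1,-1);plane('side',P,(m>0)&(d>0))
uv=np.array([[80,412],[345,482],[440,405],[176,355]])/6+[340,115]
p=rays(cm,uv,.006);print(p);e=p[0]-p[1];print('yaw side',np.degrees(np.arctan2(e[1],e[0])),np.linalg.norm(e))
E
```

```text
[[ 0.6426 -0.2682  0.006 ]
 [ 0.5175 -0.2654  0.006 ]
 [ 0.5156 -0.3408  0.006 ]
 [ 0.6352 -0.3484  0.006 ]]
yaw -1.2506061327852882 0.12515055033657688 0.07544769439786786
base centre top [ 0.5791 -0.3045  0.006 ]
top plane c [ 0.5814 -0.3022  0.0861] n [-0.8686 -0.2838  0.4062] tilt 1.1524610113019276 az -161.9087699102847 0.006005331652957057 607
[ 0.5836 -0.3047  0.0735]
side plane c [ 0.574  -0.2718  0.0848] n [ 0.0313 -0.99    0.1375] tilt 1.4328648497892682 az -88.19009666630438 0.0027631196871410533 208
[[ 0.6369 -0.2588  0.006 ]
 [ 0.5275 -0.2563  0.006 ]
 [ 0.5151 -0.3336  0.006 ]
 [ 0.6228 -0.323   0.006 ]]
yaw side -1.3197128488368342 0.10941932315022933
```

The cradle's yaw is about -1.3°. The amber's bowl-floor centre is at about (0.583, -0.3045, 0.073), and the expected height is 0.0729, so that agrees. I'll move above the amber, jaws along y.

```bash
python3 -m crank '[[[0.03,0.0235,0,-1.8],[0.06,0.047,0,-3.6],[0.09,0.0705,0,-5.4],[0.12,0.094,0,-7.2],[0.15,0.1175,0,-9]]]' 1 25; python3 -m crank '[[[0.03,0.0235,0,-1.8],[0.06,0.047,0,-3.6],[0.09,0.0705,0,-5.4],[0.12,0.094,0,-7.2],[0.15,0.1175,0,-9]]]'; python3 -m crank '[[[0.03,0.0235,0,-1.8],[0.058,0.0465,0,-3.6],[0.058,0.0465,0,-3.6]]]'
python3 - <<'E'
from h import *
print(get_obs(), camera_model('wrist'))
im,d=get_image('wrist');cv2.imwrite('pics/w1.png',im[:,:,::-1]);np.savez('pics/w1.npz',im=im,d=d,**{k:v for k,v in camera_model('wrist').items()})
E
```

```text
t: 0.57
tool_pos: [0.3669, -0.4676, 0.2309]
tool_rot: [2.12, 0.206, -2.12]
contact_force: [0.2, -0.3, 0.5]
opening: 0.0853
t: 0.98
tool_pos: [0.5171, -0.3499, 0.231]
tool_rot: [2.202, 0.041, -2.203]
contact_force: [0.5, -0.9, 0.6]
opening: 0.0856
t: 1.23
tool_pos: [0.5777, -0.3004, 0.2307]
tool_rot: [-2.212, 0.019, 2.209]
contact_force: [-0.6, 0.5, -0.6]
opening: 0.0853
{'t': 1.2333, 'q': array([-0.59489543,  0.11367021,  1.54938019,  0.00268902,  1.47887097,
        0.99486212]), 'dq': array([-0.06968683, -0.02246061,  0.02856356, -0.06827767,  0.01123228,
       -0.0914594 ]), 'effort': array([  1.80334713, -41.13283396, -37.6166296 ,   0.26313244,
        -0.12808424,   0.52480219]), 'tool_pos': array([ 0.57765659, -0.30038759,  0.23067022]), 'tool_rot': array([-2.21192373,  0.0185641 ,  2.20925867]), 'contact_force': array([-0.57904658,  0.53172217, -0.5675675 ]), 'wrist_torque': array([-0.04205461, -0.02830017, -0.03399201]), 'opening': 0.08528185552829813} {'fx': 371.64829954431775, 'fy': 371.64829954431775, 'cx': 319.65444122754116, 'cy': 236.43300700711296, 'xyz': array([ 0.65607518, -0.30241375,  0.37350989]), 'attitude': array([ 2.03628577, -2.07420871, -0.32726235])}
```

View pics/w1.png

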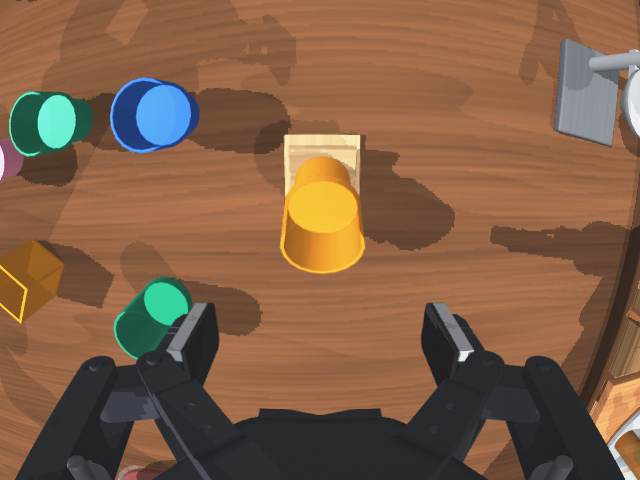

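The wrist picture shows the amber nearly centred: its bowl floor is at (323,207), its mouth rim's bottom at (322,270), and the jaws are around column 320. Next I'll cast rays from it.

```bash
cat >> h.py <<'E'
def wray(cm,uv,z):
    uv=np.asarray(uv,float);x=uv[:,0]-cm['cx'];y=uv[:,1]-cm['cy'];r=np.hypot(x,y)+1e-9;t=r/cm['fx']
    D=np.c_[np.sin(t)*x/r,np.sin(t)*y/r,np.cos(t)]@R.from_rotvec(cm['attitude']).as_matrix().T
    return cm['xyz']+((z-cm['xyz'][2])/D[:,2])[:,None]*D
E
python3 - <<'E'
from h import *
np.set_printoptions(precision=4,suppress=True)
f=np.load('pics/w1.npz');im=f['im'];cm={k:f[k] for k in['fx','fy','cx','cy','xyz','attitude']}
hsv=cv2.cvtColor(im,cv2.COLOR_RGB2HSV)
# saturated amber mask vs base
m=((hsv[...,0]<25)&(hsv[...,1]>190)&(hsv[...,2]>190)).astype(np.uint8);m[:140]=0;m[280:]=0;m[:,:270]=0;m[:,375:]=0
for v in (175,190,207,225,240,250):
    c=np.where(m[v])[0];print(v,c.min(),c.max())
c=np.where(m.any(1))[0];print(c.min(),c.max())
print('floor',wray(cm,[[323,207]],.073)); 
print('base edges', wray(cm,[[284.5,136],[360.5,136],[285,180],[360,180]],.006))
print('bowl flanks at z~.09',wray(cm,[[281.5,240],[364.5,240]],.10))
f=np.load('pics/top0.npz')
print(rays(camera_model('top'),[[501.3,221.3]],.0729), rays(camera_model('side'),[[384.2,156.2]],.0729))
E
```

```text
175 297 337
190 290 349
207 284 357
225 283 358
240 281 363
250 282 363
157 272
floor [[ 0.5828 -0.3056  0.073 ]]
base edges [[ 0.6396 -0.2695  0.006 ]
 [ 0.6383 -0.344   0.006 ]
 [ 0.5955 -0.2684  0.006 ]
 [ 0.5941 -0.3434  0.006 ]]
bowl flanks at z~.09 [[ 0.5636 -0.2728  0.1   ]
 [ 0.5624 -0.3374  0.1   ]]
[[ 0.5831 -0.3053  0.0729]] [[ 0.5813 -0.2967  0.0729]]
```

```bash
python3 -m crank '[[[0,-0.001,-0.03,0],[0,-0.001,-0.06,0],[0,-0.001,-0.09,0],[0,-0.001,-0.12,0],[0,-0.001,-0.135,0]]]';python3 -m crank '[[[0,0,-0.01,0],[0,0,-0.02,0],[0,0,-0.025,0],[0,0,-0.025,0],[0,0,-0.025,0]]]'
```

```text
t: 1.7
tool_pos: [0.5709, -0.3052, 0.0913]
tool_rot: [-2.2, 0.024, 2.214]
contact_force: [-1.2, 0.8, 0.2]
opening: 0.0855
t: 2.12
tool_pos: [0.5747, -0.3066, 0.0727]
tool_rot: [-2.212, 0.028, 2.208]
contact_force: [0.1, 0.8, 0.1]
opening: 0.0852
```

Slightly shifted, which is fine. I'll close gently.

```bash
python3 -m crank '[[[0,0.001,0,0],[0,0.001,0,0],[0,0.001,0,0],[0,0.001,0,0],[0,0.001,0,0]]]' 0.6 25; python3 -m crank '[[[0,0,0,0],[0,0,0,0],[0,0,0,0]]]' 0.3 25; python3 -m crank '[[[0,0,0,0],[0,0,0,0],[0,0,0,0]]]'
python3 - <<'E'
from h import *
im,d=get_image('wrist');cv2.imwrite('pics/w2.png',im[:,:,::-1])
E
```

```text
t: 2.53
tool_pos: [0.5756, -0.3031, 0.0737]
tool_rot: [-2.211, 0.023, 2.204]
contact_force: [0.6, 7.8, 5.3]
opening: 0.0646
t: 2.78
tool_pos: [0.5756, -0.3031, 0.0737]
tool_rot: [-2.211, 0.023, 2.204]
contact_force: [0.4, 7.1, 5.3]
opening: 0.0645
t: 3.03
tool_pos: [0.5756, -0.3031, 0.0737]
tool_rot: [-2.211, 0.023, 2.204]
contact_force: [-0.1, 8.4, 6.3]
opening: 0.0647
```

View pics/w2.png

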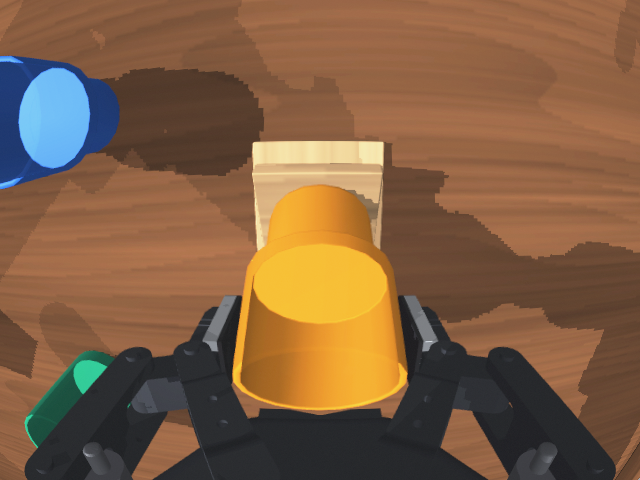

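The amber is gripped, with the opening at 64.6 mm matching the 64 mm bowl. Lifting.

```bash
python3 -m crank '[[[0,0.001,0.005,0],[0,0.001,0.015,0],[0,0.001,0.03,0],[0,0.001,0.05,0],[0,0.001,0.075,0]]]';python3 -m crank '[[[0,0,0.03,0],[0,0,0.06,0],[0,0,0.06,0],[0,0,0.06,0]]]'
python3 - <<'E'
from h import *
im,d=get_image('wrist');cv2.imwrite('pics/w3.png',im[:,:,::-1])
im,d=get_image('side');cv2.imwrite('pics/s3.png',im[:,:,::-1]);np.savez('pics/s3.npz',im=im,d=d)
E
```

```text
t: 3.5
tool_pos: [0.5729, -0.3037, 0.1465]
tool_rot: [-2.206, 0.026, 2.211]
contact_force: [0.7, 0.3, -3.6]
opening: 0.0644
t: 3.83
tool_pos: [0.5753, -0.3053, 0.2108]
tool_rot: [-2.218, 0.032, 2.205]
contact_force: [-0.1, 0.0, -3.7]
opening: 0.0645
```

View pics/s3.png

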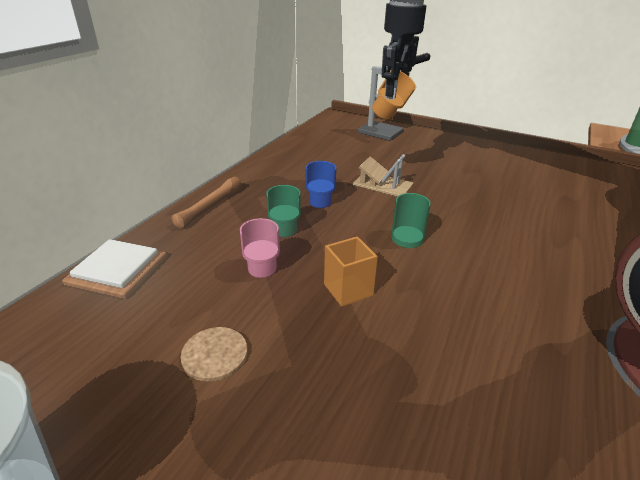

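View pics/w3.png

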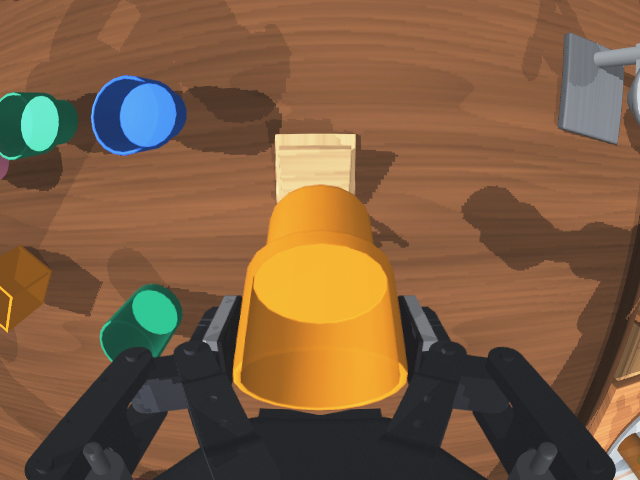

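Held firmly with its 0.5 rad lean unchanged; the weight is about 0.37 kgf. The tool can't tilt, so I'll stand it up by resting the foot's edge on free table near (0.45, 0.24) and dragging +x.

```bash
python3 -m crank '[[[-0.008,0.03,0,0],[-0.016,0.066,0,0],[-0.025,0.102,0,0],[-0.033,0.138,0,0],[-0.041,0.175,0,0]]]'; python3 -m crank '[[[-0.008,0.036,0,0],[-0.016,0.073,0,0],[-0.025,0.11,0,0],[-0.033,0.146,0,0],[-0.041,0.182,0,0]]]'; python3 -m crank '[[[-0.008,0.036,0,0],[-0.016,0.073,0,0],[-0.025,0.11,0,0],[-0.033,0.146,0,0],[-0.041,0.182,0,0]]]';python3 -m crank '[[[0,0,-0.03,0],[0,0,-0.06,0],[0,0,-0.09,0],[0,0,-0.12,0],[0,0,-0.135,0]]]'; python3 -m crank '[[[0,0,0,0],[0,0,0,0]]]'
python3 - <<'E'
from h import *
im,d=get_image('wrist');cv2.imwrite('pics/w4.png',im[:,:,::-1])
im,d=get_image('side');cv2.imwrite('pics/s4.png',im[:,:,::-1]);np.savez('pics/s4.npz',im=im,d=d)
E
```

```text
t: 4.35
tool_pos: [0.5308, -0.1273, 0.2033]
tool_rot: [-2.203, 0.026, 2.213]
contact_force: [0.4, 0.8, -2.5]
opening: 0.0645
t: 4.77
tool_pos: [0.4898, 0.0546, 0.2037]
tool_rot: [-2.204, 0.027, 2.214]
contact_force: [-0.2, 0.3, -2.9]
opening: 0.0644
t: 5.18
tool_pos: [0.4488, 0.2362, 0.2037]
tool_rot: [-2.206, 0.028, 2.214]
contact_force: [1.1, 0.2, -3.2]
opening: 0.0642
t: 5.6
tool_pos: [0.4462, 0.2335, 0.0645]
tool_rot: [-2.2, 0.031, 2.223]
contact_force: [-0.2, 0.4, -3.3]
opening: 0.0645
t: 5.77
tool_pos: [0.4489, 0.2342, 0.0687]
tool_rot: [-2.204, 0.029, 2.216]
contact_force: [0.2, -0.6, -2.4]
opening: 0.0644
```

View pics/s4.png

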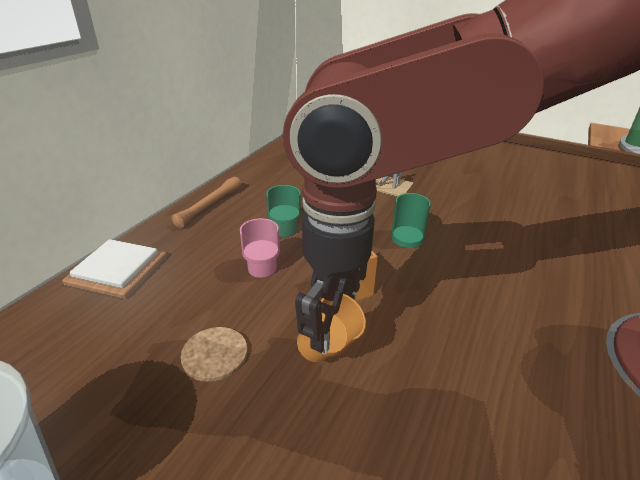

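```bash
python3 -m crank '[[[0,0,-0.007,0],[0,0,-0.014,0],[0,0,-0.018,0],[0,0,-0.018,0]]]'; python3 -m crank '[[[0,0,-0.002,0],[0,0,-0.003,0],[0,0,-0.003,0]]]'; python3 -m crank '[[[0,0,-0.002,0],[0,0,-0.002,0]]]'
```

```text
t: 6.2
tool_pos: [0.4501, 0.2347, 0.0522]
tool_rot: [-2.207, 0.028, 2.212]
contact_force: [-0.8, 0.5, -3.1]
opening: 0.0642
t: 6.45
tool_pos: [0.4509, 0.235, 0.0502]
tool_rot: [-2.209, 0.027, 2.209]
contact_force: [0.7, 0.0, -3.0]
opening: 0.0643
t: 6.62
tool_pos: [0.4514, 0.2352, 0.049]
tool_rot: [-2.21, 0.026, 2.208]
contact_force: [-0.5, -0.6, -0.1]
opening: 0.0643
```

Contact is starting. Now a small press and drag +x.

```bash
python3 -m crank '[[[0,0,-0.001,0],[0.002,0,-0.001,0],[0.004,0,-0.001,0],[0.006,0,-0.001,0]]]'; python3 -m crank '[[[0.002,0,0,0],[0.004,0,0,0],[0.006,0,0,0]]]'
python3 - <<'E'
from h import *
im,d=get_image('wrist');cv2.imwrite('pics/w5.png',im[:,:,::-1])
E
```

```text
t: 6.95
tool_pos: [0.457, 0.2352, 0.0489]
tool_rot: [-2.208, 0.027, 2.211]
contact_force: [-5.0, -1.0, 10.3]
opening: 0.0647
t: 7.2
tool_pos: [0.463, 0.2351, 0.0489]
tool_rot: [-2.208, 0.027, 2.211]
contact_force: [-4.8, -1.3, 7.7]
opening: 0.0646
```

View pics/w5.png

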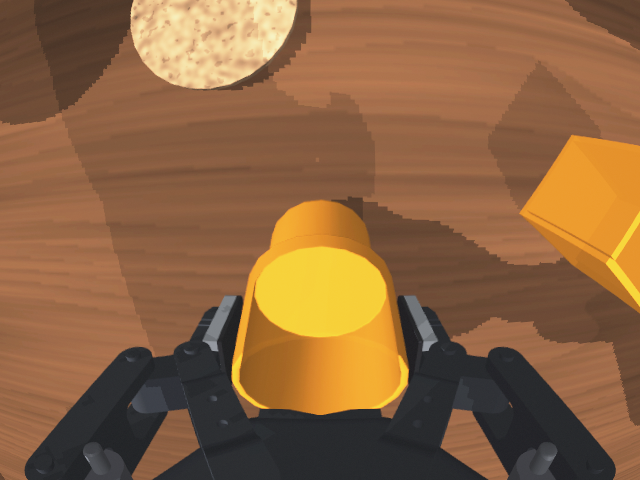

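The foot's top edge moved from row 185 to row 200, so the amber is turning upright. I'll keep going.

```bash
python3 -m crank '[[[0.002,0,0,0],[0.004,0,0,0],[0.006,0,0,0],[0.008,0,0,0],[0.01,0,0,0]]]'; python3 -m crank '[[[0.002,0,-0.0005,0],[0.004,0,-0.001,0],[0.006,0,-0.0015,0]]]'
python3 - <<'E'
from h import *
im,d=get_image('wrist');cv2.imwrite('pics/w6.png',im[:,:,::-1])
E
```

```text
t: 7.67
tool_pos: [0.4725, 0.2352, 0.0482]
tool_rot: [-2.207, 0.027, 2.211]
contact_force: [-4.3, 0.0, 6.0]
opening: 0.0641
t: 7.92
tool_pos: [0.4791, 0.2351, 0.0471]
tool_rot: [-2.209, 0.027, 2.21]
contact_force: [-3.7, -1.3, 6.9]
opening: 0.0647
```

View pics/w6.png

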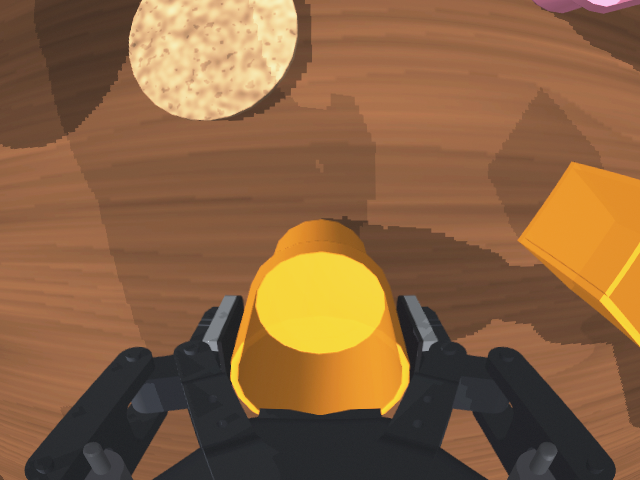

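```bash
python3 -m crank '[[[0.002,0,-0.0005,0],[0.004,0,-0.001,0],[0.006,0,-0.0015,0],[0.008,0,-0.002,0],[0.01,0,-0.0025,0]]]'; python3 -m crank '[[[0.001,0,-0.0005,0],[0.002,0,-0.001,0],[0.002,0,-0.001,0]]]'
python3 - <<'E'
from h import *
im,d=get_image('wrist');cv2.imwrite('pics/w7.png',im[:,:,::-1])
im,d=get_image('side');cv2.imwrite('pics/s7.png',cv2.resize(im[230:400,220:420],None,fx=4,fy=4)[:,:,::-1])
E
```

```text
t: 8.38
tool_pos: [0.489, 0.2349, 0.0443]
tool_rot: [-2.209, 0.027, 2.211]
contact_force: [-3.7, -2.7, 4.3]
opening: 0.0644
t: 8.63
tool_pos: [0.4913, 0.2349, 0.0435]
tool_rot: [-2.209, 0.027, 2.21]
contact_force: [-3.9, -2.0, 6.4]
opening: 0.0644
```

View pics/w7.png

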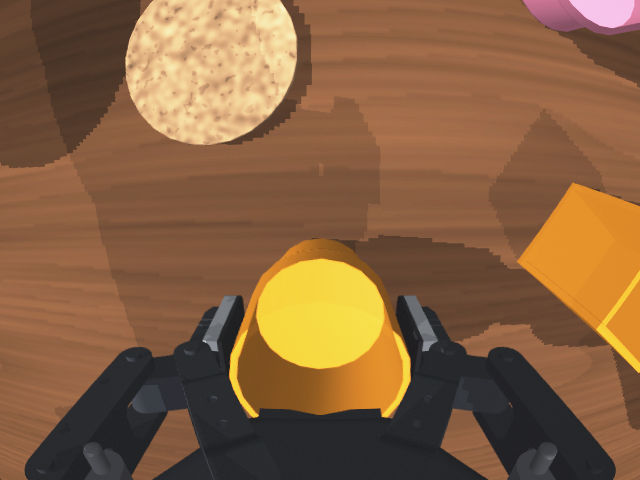

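View pics/s7.png

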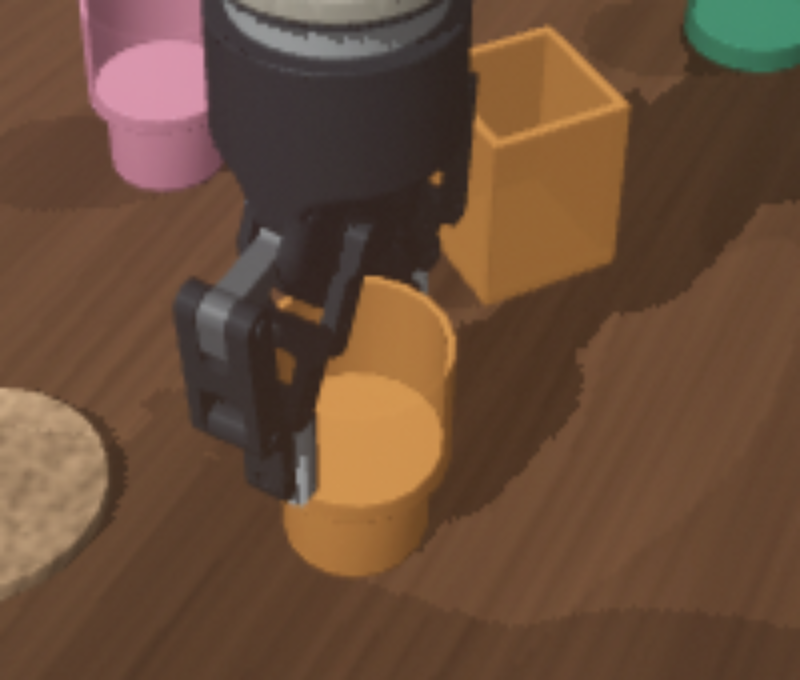

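Nearly upright, with only a slight lean towards -x left. A little more.

```bash
python3 -m crank '[[[0.002,0,-0.0005,0],[0.004,0,-0.001,0],[0.006,0,-0.0015,0],[0.007,0,-0.002,0],[0.007,0,-0.002,0]]]'
python3 - <<'E'
from h import *
im,d=get_image('side');cv2.imwrite('pics/s8.png',cv2.resize(im[230:400,220:420],None,fx=4,fy=4)[:,:,::-1])
E
```

```text
t: 9.15
tool_pos: [0.4982, 0.2352, 0.0436]
tool_rot: [-2.208, 0.027, 2.212]
contact_force: [-9.9, -2.9, 18.9]
opening: 0.0648
```

View pics/s8.png

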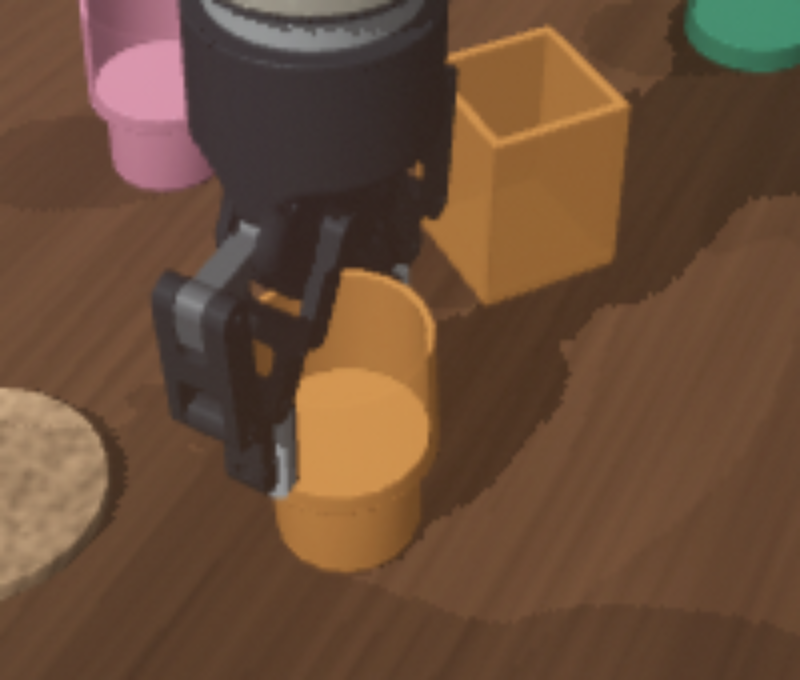

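It's flat now: the normal force jumped to 19 N. I'll relax the press and open.

```bash
python3 -m crank '[[[-0.001,0,0.001,0],[-0.002,0,0.0015,0],[-0.002,0,0.0015,0]]]'; python3 -m crank '[[[0,0,0,0],[0,0,0,0],[0,0,0,0],[0,0,0,0]]]' 1;  python3 -m crank '[[[0,0,0.02,0],[0,0,0.06,0],[0,0,0.1,0],[0,0,0.14,0],[0,0,0.16,0]]]'
python3 - <<'E'
from h import *
np.set_printoptions(precision=4,suppress=True)
for n in('side','top'):
    im,d=get_image(n);cv2.imwrite(f'pics/{n}9.png',im[:,:,::-1]);np.savez(f'pics/{n}9.npz',im=im,d=d)
E
```

```text
t: 9.45
tool_pos: [0.4976, 0.2353, 0.0433]
tool_rot: [-2.213, 0.026, 2.204]
contact_force: [0.1, -0.2, 6.1]
opening: 0.0646
t: 9.78
tool_pos: [0.4954, 0.2349, 0.0411]
tool_rot: [-2.208, 0.027, 2.211]
contact_force: [0.2, -0.3, -0.8]
opening: 0.0855
t: 10.2
tool_pos: [0.4978, 0.2357, 0.2075]
tool_rot: [-2.216, 0.024, 2.201]
contact_force: [0.9, 0.2, 0.6]
opening: 0.0854
```

View pics/side9.png

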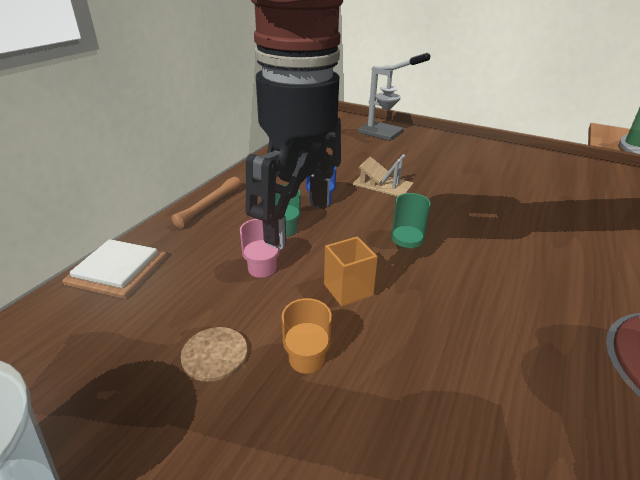

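View pics/top9.png

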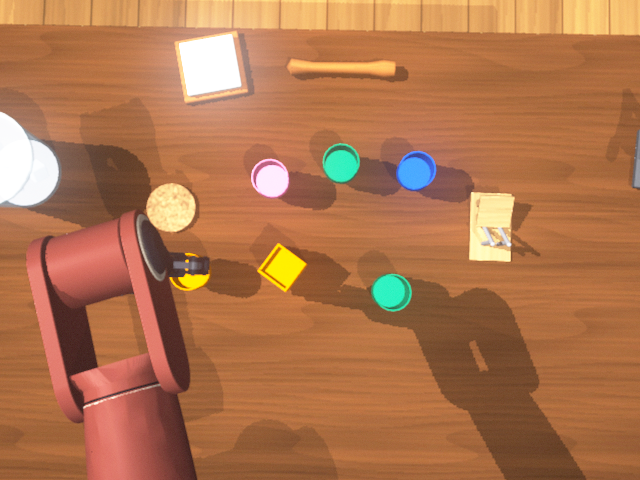

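The amber stands upright at side pixel (306,337) and the others are undisturbed. It's near the coaster, so it becomes the bottom glass. I'll measure both with the wrist camera.

```bash
python3 -m crank '[[[0,0,0,0],[0,0,0,0]]]';python3 - <<'E'
from h import *
np.set_printoptions(precision=4,suppress=True)
o=get_obs();print(o['tool_pos'],R.from_rotvec(o['tool_rot']).as_matrix())
cm=camera_model('wrist');im,d=get_image('wrist');cv2.imwrite('pics/w10.png',im[:,:,::-1]);np.savez('pics/w10.npz',im=im,d=d,**cm)
f=np.load('pics/side9.npz');P=cloud(camera_model('side'),f['d'])[295:375,275:340];hsv=cv2.cvtColor(f['im'],cv2.COLOR_RGB2HSV)[295:375,275:340]
q=P[(hsv[...,1]>175)&(hsv[...,2]>120)];print(np.percentile(q[:,2],[1,50,99]));r=q[(q[:,2]>.08)&(q[:,2]<.089)];print('side amber rim',circ(r),r.min(0),r.max(0))
E
```

```text
t: 10.47
tool_pos: [0.495, 0.2347, 0.1998]
tool_rot: [-2.206, 0.028, 2.213]
contact_force: [-0.5, -0.1, -0.3]
opening: 0.0856
[0.495  0.2347 0.1998] [[-0.003  -0.0242 -0.9997]
 [-0.0009 -0.9997  0.0242]
 [-1.      0.0009  0.003 ]]Traceback (most recent call last):
  File "<stdin>", line 6, in <module>
    return _quantile_unchecked(
        a, q, axis, out, overwrite_input, method, keepdims, weights)
    return _ureduce(a,
                    func=_quantile_ureduce_func,
    ...<5 lines>...
                    overwrite_input=overwrite_input,
                    method=method)
    r = func(a, **kwargs)
    result = _quantile(arr,
                       quantiles=q,
    ...<2 lines>...
                       out=out,
                       weights=wgt)
    slices_having_nans = np.isnan(arr[-1, ...])
                                  ~~~^^^^^^^^^
IndexError: index -1 is out of bounds for axis 0 with size 0
```

View pics/w10.png

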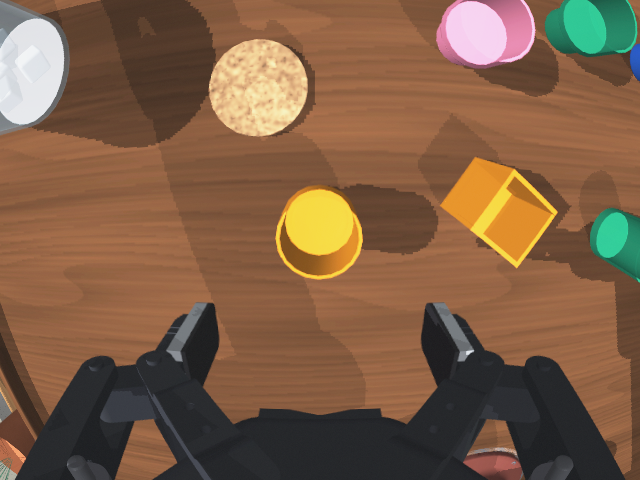

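The wrist view shows the coaster at (259,88), the amber rim spanning columns 276–362 down to row 279, and the footed green at the top right.

```bash
python3 - <<'E'
from h import *
np.set_printoptions(precision=4,suppress=True)
f=np.load('pics/w10.npz');im=f['im'];cm={k:f[k] for k in['fx','fy','cx','cy','xyz','attitude']}
hsv=cv2.cvtColor(im,cv2.COLOR_RGB2HSV)
m=((hsv[...,1]>225)&(hsv[...,0]<30)&(hsv[...,2]>150)).astype(np.uint8)
k=np.zeros_like(m);k[180:285,270:370]=m[180:285,270:370]
c=max(cv2.findContours(k,0,1)[0],key=cv2.contourArea);h=cv2.convexHull(c)[:,0]
print(h.min(0),h.max(0))
h=h[h[:,1]>225]
c2=max(cv2.findContours(k,0,1)[0],key=cv2.contourArea)[:,0];c2=c2[c2[:,1]>228]
print('amber rim',circ(wray(cm,c2,.086)))
b=cv2.GaussianBlur(im,(5,5),0).astype(int).sum(2);print(b[88,259],b[88,200],b[88,320])
k=np.zeros(m.shape,np.uint8);k[30:145,200:315]=(b[30:145,200:315]>430)
c=max(cv2.findContours(k,0,1)[0],key=cv2.contourArea);h=cv2.convexHull(c)[:,0];print(h.min(0),h.max(0))
print('coaster',circ(wray(cm,h,.008)))
f=np.load('pics/side9.npz');P=cloud(camera_model('side'),f['d'])[295:375,275:340];hs=cv2.cvtColor(f['im'],cv2.COLOR_RGB2HSV)[295:375,275:340]
print(hs[40,30],hs[5,60]);q=P[(hs[...,1]>155)&(hs[...,2]>110)&(P[...,2]>.08)&(P[...,2]<.09)];print('side amber',circ(q),len(q),q.min(0),q.max(0))
E
```

```text
Traceback (most recent call last):
ValueError: max() iterable argument is empty
```

```bash
python3 - <<'E'
from h import *
np.set_printoptions(precision=4,suppress=True)
f=np.load('pics/w10.npz');im=f['im'];cm={k:f[k] for k in['fx','fy','cx','cy','xyz','attitude']}
hsv=cv2.cvtColor(im,cv2.COLOR_RGB2HSV)
for p in [(220,320),(260,320),(277,320),(290,320),(240,278),(240,270)]: print(p,im[p],hsv[p])
m=((hsv[...,1]>200)&(hsv[...,0]<30)&(hsv[...,2]>120)).astype(np.uint8)
k=np.zeros_like(m);k[180:285,270:370]=m[180:285,270:370]
c2=max(cv2.findContours(k,0,1)[0],key=cv2.contourArea)[:,0];print(c2.min(0),c2.max(0));c2=c2[c2[:,1]>228]
print('amber rim',circ(wray(cm,c2,.086)))
b=cv2.GaussianBlur(im,(5,5),0).astype(int).sum(2);print(b[88,259],b[88,200],b[88,320])
k=np.zeros(m.shape,np.uint8);k[30:145,200:315]=(b[30:145,200:315]>430)
c=max(cv2.findContours(k,0,1)[0],key=cv2.contourArea);h=cv2.convexHull(c)[:,0];print(h.min(0),h.max(0))
print('coaster',circ(wray(cm,h,.008)))
f=np.load('pics/side9.npz');P=cloud(camera_model('side'),f['d'])[295:375,275:340];hs=cv2.cvtColor(f['im'],cv2.COLOR_RGB2HSV)[295:375,275:340]
print(hs[40,30],hs[5,60]);q=P[(hs[...,1]>155)&(hs[...,2]>110)&(P[...,2]>.08)&(P[...,2]<.09)];print('side amber',circ(q),len(q),q.min(0),q.max(0))
E
```

```text
(220, 320) [247 220  68] [ 25 185 247]
(260, 320) [155  97  33] [ 16 201 155]
(277, 320) [247 218  66] [ 25 187 247]
(290, 320) [150 101  68] [ 12 139 150]
(240, 278) [247 217  71] [ 25 182 247]
(240, 270) [139  93  65] [ 11 136 139]
[317 217] [358 275]
amber rim (np.float64(0.4766301473474483), np.float64(0.2218640831365666), np.float64(0.015237319811919807))
635 184 343
[209  39] [306 135]
coaster (np.float64(0.6055439476242757), np.float64(0.2870793042874637), np.float64(0.044517688955836715))
[ 16 159 205] [ 12 138  94]
side amber (np.float64(0.4870371561764221), np.float64(0.23707118384132342), np.float64(0.03022900903349481)) 513 [0.4556 0.2041 0.08  ] [0.5189 0.2689 0.0873]
```

```bash
python3 - <<'E'
from h import *
np.set_printoptions(precision=4,suppress=True)
f=np.load('pics/w10.npz');im=f['im'];cm={k:f[k] for k in['fx','fy','cx','cy','xyz','attitude']}
hsv=cv2.cvtColor(im,cv2.COLOR_RGB2HSV)
m=((hsv[...,1]>155)&(hsv[...,0]<30)&(hsv[...,2]>110)).astype(np.uint8)
k=np.zeros_like(m);k[180:285,270:370]=m[180:285,270:370]
c2=max(cv2.findContours(k,0,1)[0],key=cv2.contourArea)[:,0];print(c2.min(0),c2.max(0));c2=c2[c2[:,1]>228]
print('amber rim',circ(wray(cm,c2,.086)))
E
```

```text
[275 184] [362 279]
amber rim (np.float64(0.48815001335154884), np.float64(0.2350156499145836), np.float64(0.03162186311076172))
```

```bash
python3 -m crank '[[[-0.003,0,-0.02,0],[-0.007,0,-0.06,0],[-0.007,0,-0.1,0],[-0.007,0,-0.13,0],[-0.007,0,-0.15,0]]]'; python3 -m crank '[[[0,0,-0.003,0],[0,0,-0.006,0],[0,0,-0.006,0]]]';python3 -m crank '[[[0,0,0,0],[0,0,0,0],[0,0,0,0],[0,0,0,0],[0,0,0,0]]]' 0.4 25;python3 -m crank '[[[0,0,0,0],[0,0,0,0]]]'
```

```text
t: 10.93
tool_pos: [0.4846, 0.2336, 0.0453]
tool_rot: [-2.201, 0.03, 2.221]
contact_force: [-0.1, -0.7, -0.2]
opening: 0.0855
t: 11.18
tool_pos: [0.4888, 0.2349, 0.0454]
tool_rot: [-2.208, 0.027, 2.21]
contact_force: [0.1, -0.1, 0.3]
opening: 0.0853
t: 11.6
tool_pos: [0.4906, 0.2354, 0.048]
tool_rot: [-2.213, 0.026, 2.205]
contact_force: [-0.1, -1.1, 6.0]
opening: 0.0643
t: 11.77
tool_pos: [0.4906, 0.2354, 0.048]
tool_rot: [-2.213, 0.026, 2.205]
contact_force: [-0.1, -0.6, 6.5]
opening: 0.0646
```

```bash
python3 -m crank '[[[0,0,0.01,0],[0,0,0.03,0],[0,0,0.05,0],[0.015,0.007,0.05,0],[0.04,0.018,0.05,0]]]'; python3 -m crank '[[[0.025,0.011,0,0],[0.05,0.022,0,0],[0.07,0.031,0,0],[0.077,0.034,0,0],[0.077,0.034,0,0]]]'; python3 -m crank '[[[0,0,0,0],[0,0,0,0]]]'
python3 - <<'E'
from h import *
im,d=get_image('side');cv2.imwrite('pics/s11.png',im[:,:,::-1])
E
```

```text
t: 12.18
tool_pos: [0.5281, 0.253, 0.0971]
tool_rot: [-2.209, 0.026, 2.209]
contact_force: [0.6, 0.4, -3.2]
opening: 0.0647
t: 12.6
tool_pos: [0.6066, 0.2873, 0.0955]
tool_rot: [-2.209, 0.027, 2.21]
contact_force: [-0.4, 0.3, -2.9]
opening: 0.0642
t: 12.77
tool_pos: [0.6044, 0.2865, 0.0951]
tool_rot: [-2.207, 0.027, 2.212]
contact_force: [0.1, 0.2, -2.7]
opening: 0.0646
```

View pics/s11.png

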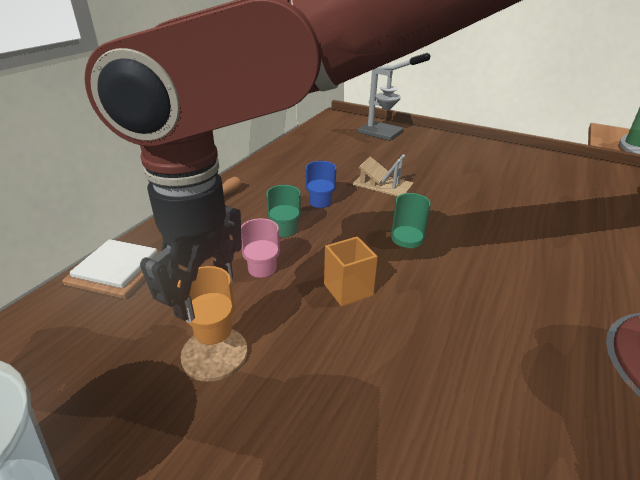

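```bash
python3 -m crank '[[[0.002,0.001,-0.012,0],[0.002,0.001,-0.024,0],[0.002,0.001,-0.032,0],[0.002,0.001,-0.033,0]]]'; python3 -m crank '[[[0,0,-0.001,0],[0,0,-0.002,0],[0,0,-0.003,0],[0,0,-0.003,0]]]'; python3 -m crank '[[[0,0,-0.001,0],[0,0,-0.002,0],[0,0,-0.002,0]]]'
```

```text
t: 13.15
tool_pos: [0.6054, 0.2871, 0.0588]
tool_rot: [-2.204, 0.029, 2.217]
contact_force: [0.3, -0.3, -3.5]
opening: 0.0644
t: 13.48
tool_pos: [0.6083, 0.2881, 0.0602]
tool_rot: [-2.21, 0.026, 2.208]
contact_force: [-0.1, 0.0, -2.3]
opening: 0.064
t: 13.73
tool_pos: [0.6079, 0.288, 0.0578]
tool_rot: [-2.209, 0.027, 2.209]
contact_force: [-0.9, 0.0, -2.3]
opening: 0.0641
```

```bash
python3 -m crank '[[[0,0,-0.001,0],[0,0,-0.001,0],[0,0,-0.001,0]]]'; python3 -m crank '[[[0,0,-0.001,0],[0,0,-0.001,0],[0,0,-0.001,0]]]';python3 -m crank '[[[0,0,-0.001,0],[0,0,-0.001,0],[0,0,-0.001,0]]]'
```

```text
t: 13.98
tool_pos: [0.6079, 0.288, 0.0567]
tool_rot: [-2.209, 0.027, 2.209]
contact_force: [0.6, 0.0, -2.8]
opening: 0.0646
t: 14.23
tool_pos: [0.6081, 0.2881, 0.0561]
tool_rot: [-2.21, 0.026, 2.209]
contact_force: [-0.5, -0.3, -0.5]
opening: 0.0643
t: 14.48
tool_pos: [0.6084, 0.2881, 0.0561]
tool_rot: [-2.21, 0.026, 2.208]
contact_force: [-3.0, -0.7, 5.8]
opening: 0.0645
```

Touchdown came at 0.056, which is exactly 8 mm above the table grip height of 0.048. Release.

```bash
python3 -m crank '[[[0,0,0.0005,0],[0,0,0.0005,0],[0,0,0.0005,0],[0,0,0.0005,0]]]' 1; python3 -m crank '[[[0,0,0.02,0],[0,0,0.06,0],[0,0,0.1,0],[-0.03,-0.01,0.13,0],[-0.06,-0.02,0.15,0]]]'; python3 -m crank '[[[0,0,0,0],[0,0,0,0]]]'
python3 - <<'E'
from h import *
np.set_printoptions(precision=4,suppress=True)
o=get_obs();print(o['tool_pos'])
cm=camera_model('wrist');im,d=get_image('wrist');cv2.imwrite('pics/w12.png',im[:,:,::-1]);np.savez('pics/w12.npz',im=im,d=d,**cm)
hsv=cv2.cvtColor(im,cv2.COLOR_RGB2HSV)
for n in('side',):
    im,d=get_image(n);cv2.imwrite(f'pics/{n}12.png',im[:,:,::-1]);np.savez(f'pics/{n}12.npz',im=im,d=d)
P=cloud(camera_model('side'),d)[250:390,170:260];hs=cv2.cvtColor(im,cv2.COLOR_RGB2HSV)[250:390,170:260]
q=P[(hs[...,1]>155)&(hs[...,2]>110)&(P[...,2]>.088)&(P[...,2]<.098)];print('side amber',circ(q),len(q),q.min(0),q.max(0))
E
```

```text
t: 14.82
tool_pos: [0.608, 0.288, 0.055]
tool_rot: [-2.209, 0.027, 2.209]
contact_force: [0.5, -0.7, 0.8]
opening: 0.0854
t: 15.23
tool_pos: [0.5496, 0.2684, 0.2093]
tool_rot: [-2.214, 0.025, 2.202]
contact_force: [-0.5, -0.3, 0.2]
opening: 0.0855
t: 15.4
tool_pos: [0.5481, 0.2682, 0.2076]
tool_rot: [-2.213, 0.025, 2.204]
contact_force: [0.4, -0.4, -0.5]
opening: 0.0854
[0.5481 0.2682 0.2076]
side amber (np.float64(0.6046258391125121), np.float64(0.2896645383986691), np.float64(0.03009122266828995)) 440 [0.5733 0.2572 0.088 ] [0.6351 0.3213 0.0955]
```

View pics/w12.png

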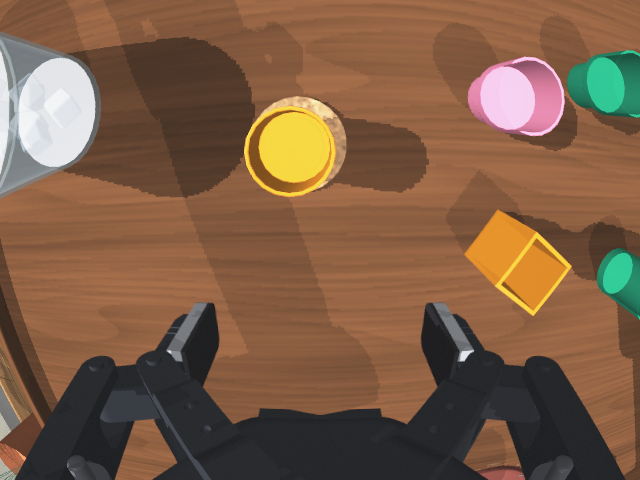

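View pics/side12.png

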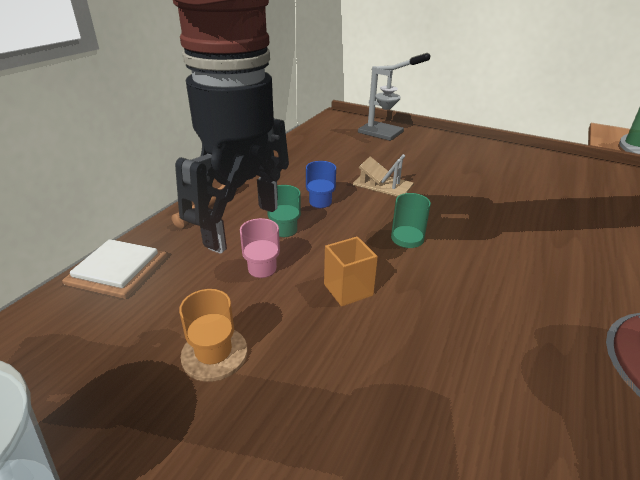

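The amber sits centred: the side camera gives (0.6046, 0.2897) against the coaster's (0.6048, 0.2899). Now to the footed green.

```bash
python3 -m crank '[[[0.016,-0.036,0,0],[0.032,-0.073,0,0],[0.048,-0.11,0,0],[0.064,-0.146,0,0],[0.08,-0.183,0,0]]]'; python3 -m crank '[[[0.016,-0.036,0,0],[0.032,-0.073,0,0],[0.048,-0.11,0,0],[0.048,-0.11,0,0],[0.048,-0.11,0,0]]]';python3 -m crank '[[[0,0,0,0],[0,0,0,0]]]'
python3 - <<'E'
from h import *
np.set_printoptions(precision=4,suppress=True)
o=get_obs();print(o['tool_pos'])
cm=camera_model('wrist');im,d=get_image('wrist');cv2.imwrite('pics/w13.png',im[:,:,::-1]);np.savez('pics/w13.npz',im=im,d=d,**cm)
def rim(im,cm,box,lo,hi,z,frac):
    hsv=cv2.cvtColor(im,cv2.COLOR_RGB2HSV);a,b,c,e=box
    m=cv2.inRange(hsv,lo,hi);k=np.zeros_like(m);k[b:e,a:c]=m[b:e,a:c]
    c2=max(cv2.findContours(k,0,1)[0],key=cv2.contourArea)[:,0];y0,y1=c2[:,1].min(),c2[:,1].max();print(c2.min(0),c2.max(0))
    c2=c2[c2[:,1]>y0+frac*(y1-y0)];return circ(wray(cm,c2,z))
print('green',rim(im,cm,(260,150,380,300),(60,100,40),(95,255,255),.086,.5))
f=np.load('pics/w12.npz');c2={k:f[k] for k in['fx','fy','cx','cy','xyz','attitude']}
print('amber',rim(f['im'],c2,(238,95,350,205),(0,165,110),(30,255,255),.094,.5))
E
```

```text
t: 15.92
tool_pos: [0.6285, 0.0833, 0.2025]
tool_rot: [-2.205, 0.026, 2.213]
contact_force: [0.2, 0.2, 0.4]
opening: 0.0851
t: 16.33
tool_pos: [0.6763, -0.0272, 0.2021]
tool_rot: [-2.202, 0.03, 2.212]
contact_force: [-0.6, 0.5, 0.4]
opening: 0.0855
t: 16.5
tool_pos: [0.6755, -0.0238, 0.2037]
tool_rot: [-2.207, 0.025, 2.212]
contact_force: [-0.5, 0.5, 0.5]
opening: 0.0855
[ 0.6755 -0.0238  0.2037]
[276 169] [362 260]
green (np.float64(0.6824198012074012), np.float64(-0.023760021526429587), np.float64(0.031404539614051916))
[244 106] [335 196]
amber (np.float64(0.605967872577301), np.float64(0.2878283795881312), np.float64(0.031236070393512026))
```

View pics/w13.png

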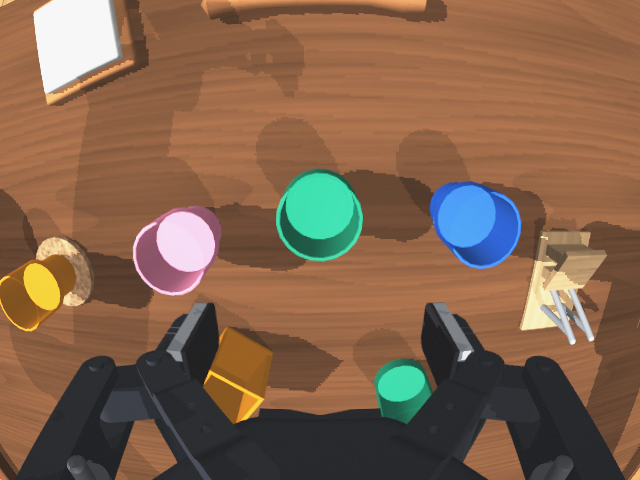

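The footed green is at (0.682, -0.024). Its raised floor is visible and the foot is narrow, and 13 cm to either side there's room for the fingers. Descend and grip.

```bash
python3 -m crank '[[[0.003,0,-0.02,0],[0.007,0,-0.06,0],[0.007,0,-0.1,0],[0.007,0,-0.13,0],[0.007,0,-0.15,0]]]'; python3 -m crank '[[[0,0,-0.003,0],[0,0,-0.006,0],[0,0,-0.006,0]]]';python3 -m crank '[[[0,0,0,0],[0,0,0,0],[0,0,0,0],[0,0,0,0],[0,0,0,0]]]' 0.4 25;python3 -m crank '[[[0,0,0,0],[0,0,0,0]]]'
```

```text
t: 16.97
tool_pos: [0.6801, -0.0229, 0.0507]
tool_rot: [-2.204, 0.023, 2.216]
contact_force: [-0.6, 0.0, -0.5]
opening: 0.0855
t: 17.22
tool_pos: [0.6836, -0.0242, 0.0504]
tool_rot: [-2.212, 0.026, 2.208]
contact_force: [0.1, 0.4, 0.4]
opening: 0.0855
t: 17.63
tool_pos: [0.6848, -0.0249, 0.0523]
tool_rot: [-2.214, 0.027, 2.204]
contact_force: [-0.0, 2.6, 7.2]
opening: 0.0631
t: 17.8
tool_pos: [0.6848, -0.0248, 0.0524]
tool_rot: [-2.214, 0.027, 2.204]
contact_force: [0.4, 2.3, 6.5]
opening: 0.0633
```

```bash
python3 -m crank '[[[0,0,0.01,0],[0,0,0.04,0],[0,0,0.08,0],[0,0,0.115,0],[0,0,0.135,0]]]'; python3 -m crank '[[[-0.004,0.018,0.005,0],[-0.013,0.053,0.01,0],[-0.022,0.089,0.01,0],[-0.031,0.125,0.01,0],[-0.04,0.162,0.01,0]]]'; python3 -m crank '[[[-0.009,0.037,0,0],[-0.018,0.074,0,0],[-0.027,0.11,0,0],[-0.034,0.138,0,0],[-0.036,0.15,0,0]]]';  python3 -m crank '[[[0,0,0,0],[0,0,0,0],[0,0,0,0]]]'
python3 - <<'E'
from h import *
im,d=get_image('side');cv2.imwrite('pics/s14.png',im[:,:,::-1])
im,d=get_image('wrist');cv2.imwrite('pics/w14.png',im[:,:,::-1])
E
```

```text
t: 18.22
tool_pos: [0.6844, -0.0255, 0.1898]
tool_rot: [-2.216, 0.028, 2.203]
contact_force: [1.2, -1.0, -1.2]
opening: 0.0628
t: 18.63
tool_pos: [0.6419, 0.1378, 0.1943]
tool_rot: [-2.208, 0.028, 2.209]
contact_force: [0.1, 0.3, -3.3]
opening: 0.0629
t: 19.05
tool_pos: [0.6049, 0.2904, 0.194]
tool_rot: [-2.209, 0.022, 2.212]
contact_force: [0.0, -0.8, -3.1]
opening: 0.0629
t: 19.3
tool_pos: [0.6072, 0.2857, 0.1941]
tool_rot: [-2.209, 0.029, 2.21]
contact_force: [0.2, -0.3, -3.4]
opening: 0.0628
```

View pics/s14.png

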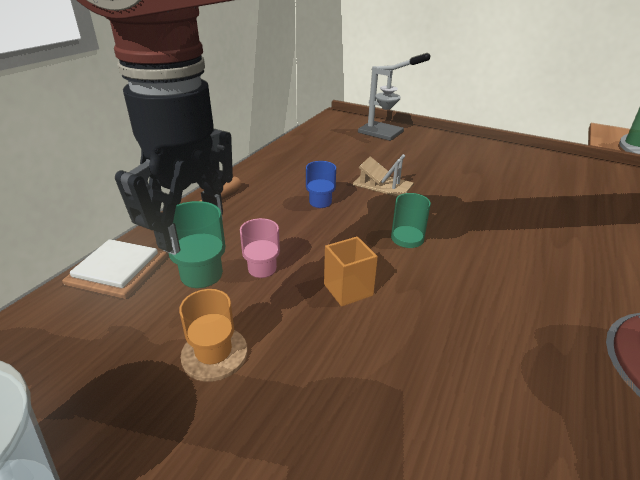

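View pics/w14.png

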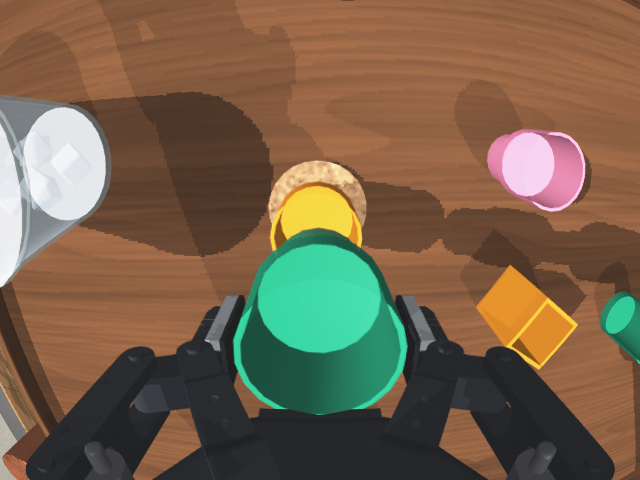

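The side view shows the green hanging upright above the amber. I'll check its centre against the amber's with the same camera.

```bash
python3 - <<'E'
from h import *
np.set_printoptions(precision=4,suppress=True)
im,d=get_image('side');P=cloud(camera_model('side'),d);hs=cv2.cvtColor(im,cv2.COLOR_RGB2HSV)
m=(cv2.inRange(hs,(60,100,40),(95,255,255))>0)&(d>0);m[:,240:]=0;m[300:]=0
q=P[m];print(np.percentile(q[:,2],[0.5,5,50,95,99.5]))
for a,b in[(.142,.15),(.15,.158),(.158,.166),(.166,.174),(.185,.2),(.2,.215),(.222,.23)]:
    r=q[(q[:,2]>a)&(q[:,2]<b)];print(a,circ(r),len(r), r[:,:2].mean(0))
print(get_obs()['tool_pos'])
E
```

```text
[0.1469 0.1575 0.2057 0.227  0.2284]
0.142 (np.float64(0.6033147020943573), np.float64(0.29218093275458934), np.float64(0.019605245438535375)) 58 [0.5994 0.31  ]
0.15 (np.float64(0.6030122789719362), np.float64(0.2912358262206071), np.float64(0.020536915551970857)) 105 [0.5974 0.3093]
0.158 (np.float64(0.6032940896638712), np.float64(0.28993359017399006), np.float64(0.02163733464495539)) 139 [0.5964 0.3083]
0.166 (np.float64(0.6034674592862976), np.float64(0.28843217637817736), np.float64(0.022846982521375812)) 142 [0.5945 0.3073]
0.185 (np.float64(0.60316665377643), np.float64(0.2873131812799148), np.float64(0.030436609336358247)) 668 [0.5928 0.2973]
0.2 (np.float64(0.6030778596118354), np.float64(0.28708179269041767), np.float64(0.030264353712404428)) 944 [0.5994 0.2858]
0.222 (np.float64(0.603289128840893), np.float64(0.28673060020126584), np.float64(0.030174491583271006)) 518 [0.5956 0.2837]
[0.6074 0.2855 0.1942]
```

```bash
python3 -m crank '[[[0.001,0.003,0,0],[0.001,0.003,-0.012,0],[0.001,0.003,-0.024,0],[0.001,0.003,-0.036,0],[0.001,0.003,-0.038,0]]]'; python3 -m crank '[[[0,0,-0.002,0],[0,0,-0.006,0],[0,0,-0.01,0],[0,0,-0.014,0],[0,0,-0.014,0]]]'
```

```text
t: 19.87
tool_pos: [0.6057, 0.2891, 0.1513]
tool_rot: [-2.203, 0.03, 2.218]
contact_force: [-0.5, 0.4, -3.6]
opening: 0.0626
t: 20.28
tool_pos: [0.6076, 0.2899, 0.1415]
tool_rot: [-2.208, 0.027, 2.211]
contact_force: [-1.1, -0.4, -2.9]
opening: 0.0632
```

```bash
python3 -m crank '[[[0,0,-0.004,0],[0,0,-0.008,0],[0,0,-0.012,0],[0,0,-0.012,0]]]'
python3 - <<'E'
from h import *
im,d=get_image('side');cv2.imwrite('pics/s15.png',cv2.resize(im[180:400,120:320],None,fx=2.7,fy=2.7)[:,:,::-1])
E
```

```text
t: 20.62
tool_pos: [0.6073, 0.2898, 0.129]
tool_rot: [-2.208, 0.027, 2.212]
contact_force: [-0.2, -0.7, -3.9]
opening: 0.0627
```

View pics/s15.png

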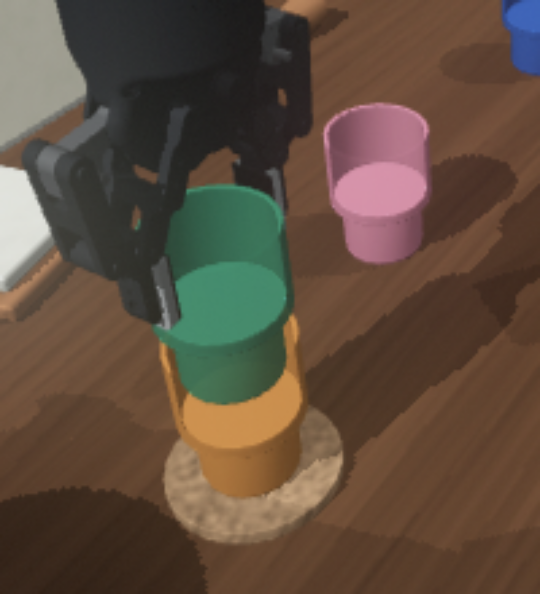

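The foot is inside the amber's bowl with no contact. Continue down.

```bash
python3 -m crank '[[[0,0,-0.004,0],[0,0,-0.008,0],[0,0,-0.012,0],[0,0,-0.012,0]]]'; python3 -m crank '[[[0,0,-0.002,0],[0,0,-0.004,0],[0,0,-0.005,0],[0,0,-0.005,0]]]'; python3 -m crank '[[[0,0,-0.001,0],[0,0,-0.002,0],[0,0,-0.002,0]]]'
```

```text
t: 21.0
tool_pos: [0.6072, 0.2898, 0.1168]
tool_rot: [-2.207, 0.028, 2.212]
contact_force: [-0.2, 0.3, -2.8]
opening: 0.0629
t: 21.33
tool_pos: [0.6078, 0.29, 0.113]
tool_rot: [-2.209, 0.027, 2.21]
contact_force: [-0.4, 0.6, -2.5]
opening: 0.0629
t: 21.58
tool_pos: [0.6079, 0.29, 0.1112]
tool_rot: [-2.209, 0.027, 2.209]
contact_force: [0.3, 0.5, -3.1]
opening: 0.0631
```

```bash
python3 -m crank '[[[0,0,-0.001,0],[0,0,-0.001,0],[0,0,-0.001,0]]]'; python3 -m crank '[[[0,0,-0.001,0],[0,0,-0.001,0],[0,0,-0.001,0]]]'; python3 -m crank '[[[0,0,-0.001,0],[0,0,-0.001,0],[0,0,-0.001,0]]]'; python3 -m crank '[[[0,0,-0.001,0],[0,0,-0.001,0],[0,0,-0.001,0]]]'
```

```text
t: 21.83
tool_pos: [0.6079, 0.29, 0.1103]
tool_rot: [-2.209, 0.027, 2.209]
contact_force: [0.2, 0.5, -1.7]
opening: 0.0633
t: 22.08
tool_pos: [0.6079, 0.29, 0.1092]
tool_rot: [-2.209, 0.027, 2.21]
contact_force: [0.0, 0.2, -3.0]
opening: 0.063
t: 22.33
tool_pos: [0.6081, 0.2901, 0.1085]
tool_rot: [-2.21, 0.027, 2.209]
contact_force: [-0.1, -0.5, -2.4]
opening: 0.0631
t: 22.58
tool_pos: [0.6084, 0.29, 0.1084]
tool_rot: [-2.21, 0.027, 2.208]
contact_force: [-2.0, -0.5, 2.8]
opening: 0.063
```

The shoulder touched down at 0.1084, against an expected 0.1083. Release and look.

```bash
python3 -m crank '[[[0,0,0.0003,0],[0,0,0.0003,0],[0,0,0.0003,0],[0,0,0.0003,0]]]' 1; python3 -m crank '[[[0,0,0.01,0],[0,0,0.04,0],[0,0,0.08,0],[0,0,0.115,0],[-0.02,-0.02,0.13,0]]]'; python3 -m crank '[[[-0.03,-0.02,0,0],[-0.06,-0.04,0,0],[-0.09,-0.06,0,0],[-0.09,-0.06,0,0],[-0.09,-0.06,0,0]]]'
python3 - <<'E'
from h import *
np.set_printoptions(precision=4,suppress=True)
im,d=get_image('side');cv2.imwrite('pics/s16.png',im[:,:,::-1]);P=cloud(camera_model('side'),d);hs=cv2.cvtColor(im,cv2.COLOR_RGB2HSV)
m=(cv2.inRange(hs,(60,100,40),(95,255,255))>0)&(d>0);m[:,255:]=0
q=P[m];print(np.percentile(q[:,2],[0.5,50,99.5]))
for a,b in[(.1,.115),(.115,.13),(.134,.144)]:
    r=q[(q[:,2]>a)&(q[:,2]<b)];print('green',a,circ(r),len(r))
m=(hs[...,1]>155)&(hs[...,2]>100)&(hs[...,0]<30)&(d>0);m[:,255:]=0;m[:,:165]=0
r=P[m&(P[...,2]>.07)&(P[...,2]<.098)];print('amber',circ(r),len(r),r[:,2].max())
im,d=get_image('top');cv2.imwrite('pics/t16.png',im[:,:,::-1])
E
```

```text
t: 22.92
tool_pos: [0.6079, 0.29, 0.1073]
tool_rot: [-2.209, 0.027, 2.209]
contact_force: [-0.5, -0.6, -0.0]
opening: 0.0858
t: 23.33
tool_pos: [0.5917, 0.2724, 0.2451]
tool_rot: [-2.219, 0.02, 2.196]
contact_force: [0.2, 0.3, 1.5]
opening: 0.0853
t: 23.75
tool_pos: [0.4967, 0.2093, 0.238]
tool_rot: [-2.21, 0.027, 2.208]
contact_force: [-0.0, -0.2, -0.5]
opening: 0.0857
[0.0971 0.1224 0.1427]
green 0.1 (np.float64(0.6042680588401483), np.float64(0.29235365262417506), np.float64(0.030375926937020997)) 610
green 0.115 (np.float64(0.6042223738101622), np.float64(0.29234723659654177), np.float64(0.030349922860005065)) 674
green 0.134 (np.float64(0.604458765743062), np.float64(0.2922774365668298), np.float64(0.030300213682274705)) 519
amber (np.float64(0.6054936970731061), np.float64(0.2889055100567394), np.float64(0.03143563824187144)) 478 0.09324806034279759
```

View pics/s16.png

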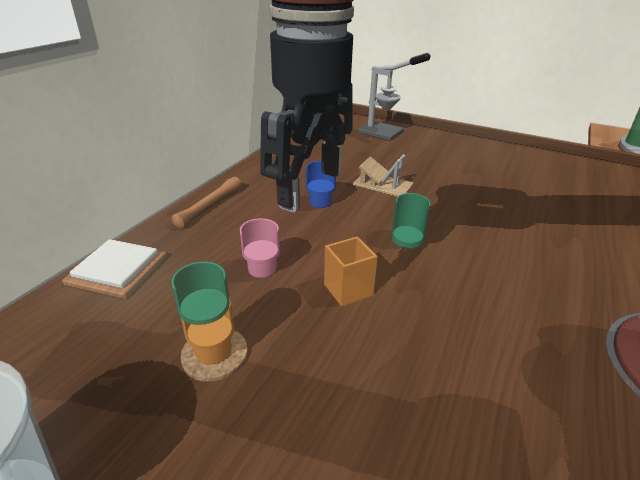

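View pics/t16.png

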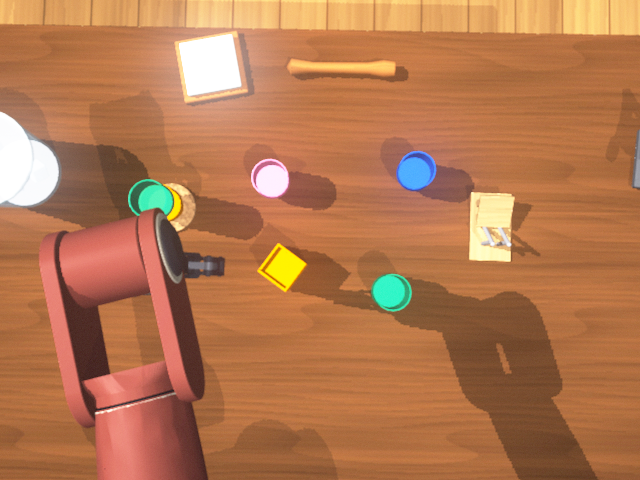

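```bash
python3 -c "
from station import *
print(finish_job())"
```

```text
the job is handed in; nothing more can be done
None
```

I put the amber footed tumbler on the cork coaster with the footed green nested in its mouth, both upright and released. I handed the job in at about 24 s of the 61 s allowed; no verdict is reported.

- **Amber:** I lifted it from the cradle by its flanks. The tool cannot tilt, so I stood it up by resting the edge of its foot on free table and dragging. I then regripped it and set it on the coaster.
- **Green:** I picked it up upright and lowered it into the amber's mouth until the shoulder touched, with only a few newtons of contact force.

**Last checks:**
- **Centring:** Right after placing, the side camera put the amber 0.3 mm from the coaster's centre. After nesting the figure was 1–1.5 mm, partly hidden by the green. The margin to the coaster's edge is 13 mm.
- **Fully home:** The shoulder touched at a tool height of 0.1084 m, against 0.1083 m expected. The green's rim measures 0.1427 m, against 0.142 m expected.
- **Upright:** The green's centre is the same at all heights to 0.2 mm. It sits about 3 mm off the amber's centre, within the 4 mm play.
- **Bystanders:** The straight and square tumblers look unmoved in the pictures. The gripper is open and clear.

**Disagreement:** The side and top cameras differ by about 3 mm in y, so I only compared positions taken with the same camera. The largest force I saw between moves was about 20 N, while standing the amber up.

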